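# Close the tube tray with its straightedge bar

### The arm

A 6-joint arm with a two-finger parallel gripper is mounted at the origin on the work surface. World frame = base frame: x ahead of the robot, y to its left, z up, the work surface at z = 0. Lengths are in mm, angles in rad, forces in N, time in s.
With the tool pointing down it reaches from about 350 to 975 mm from the base axis. Payload 7.1 kg.
Tool frame: the origin (TCP) lies midway between the tips of the shut fingers; the grasp point (between the pads) lies 19 mm behind it; z points along the fingers, y is the line along which they close (so a half turn about z gives the same grasp; the last joint's range is limited). The gripper opens to 88 mm and grips with 3 to 60 N. Pads are 20 mm wide; open, the fingers measure 115 mm over their backs; the gripper's body (75 mm by 178 mm) begins 61 mm behind the grasp point.
Start: joints at [-1.215, 0.423, 1.63, -0, 1.089, -0.019], TCP at [228.82, -581.589, 222.675] pointing down, gripper open.
Joint ranges: [-3, 3], [-0.9, 2.11], [0.09, 2.58], [-1.31, 4.45], [0.11, 2.69], [-2.54, 2.54]. Speed limits (rad/s): [2.39, 2.39, 3.01, 3.14, 3.14, 3.14].

### API

Orientations are given as a rotation vector (axis times angle).
In Python, from workcell import get_obs, get_image, camera_params, close_job gives the robot as it stands.
- The arm moves only by the shell command python3 -m creep 'ROWS' [OPENING]. ROWS is a JSON object of lists of equal length, an entry for each row: "delta_pos": the shift along the tool's x, y, z in m, a list of three; "twist": the turn, a rotation vector about the tool's x, y, z in degrees, a list of three. A call has 1 to 20 rows; each row shifts and turns the commanded pose from where the row before left it, along the tool's axes as they then stand; what a row does not reach is not made up. A row lasts 1/12 s, in which the tool goes at most 41.7 mm and 7.16 degrees, less where a joint would pass 70% of its speed; a pose out of reach is approached as far as the arm can. A call with a gripper value outside its range is refused whole. OPENING is the opening, from 0 (shut) to 1 (fully open), set as the call begins (- or left out, the last holds). The fingers move at their own pace and stop on an object; the grip force is fixed at half the most. Time passes only in rows, so rows that do not move let the fingers close. It gives the time, the measured TCP pose, the force, the opening and the grip force at its end, in the units of the state.
- get_obs(): the state, without advancing time (a new reading comes with each control period).
- get_image(name): name is "scene" or "top" or "wrist"; returns (picture, depth): 400x640x3 uint8, red, green, blue; 400x640 float32, mm along the optical axis (not along the pixel's ray), 0 where there is no reading.
- camera_params(name): a dict with "camera_matrix" (3x3 intrinsics, pixels), "extrinsics" (4x4, takes a point from camera to world coordinates). Camera axes: x right, y down, z forward; pixel columns grow to the right and rows downward; lengths in mm; the calibration is good to about 2 mm. A picture is of the moment at which its call begins: read the wrist's pose just before it. camera_params takes no time and is no camera call; for the wrist camera it gives the pose at the moment of the call.
- close_job(): hands the job in; it is judged then, once.
The state is a dict: "t": time; "qpos": joint angles; "qvel": joint speeds; "joint_torque": joint torques, N m; "ee_pos": TCP position; "orientation": TCP orientation; "ft_force": force on the tool from outside, world axes, zero at the start; "moment": the same for the moment, N m; "width": finger opening in mm; "grasp_force": force on a finger pad.
Only numpy, scipy, OpenCV 4.12 (cv2) and the standard library are available. Lean on these libraries where they do the work, as an engineer would, in place of code of your own. Each camera call takes 0.05 s, during which the arm holds its last target. There are 200 camera calls.

### The job

Get the sample tray ready for the mixer: slide the loose aluminium bar along the bench, without lifting it, until it lies flush against the tray's open front edge with its ends level with the tray's sides, so that it pushes every tube that sticks out home. Then press both raised keeper arms down over the bar until they are fully shut, and leave the other things on the bench where they are.

Things in the scene. Friction and masses are not known exactly. Their poses are not given: they have to be found in the camera images.
- tray: Black ribbed tube tray with a 28 mm high aluminium rim, 112 mm deep, 250 mm wide, fixed to the bench, open along its front edge, which faces the robot. Origin: middle of the front edge, on the bench; x points into the tray, y along the front edge to the left, z up. Nine grooves run along x; floor 6 mm high. Outer side faces at y = +125 and -125 mm.
- bar: Loose aluminium straightedge bar with lavender ends, 25 mm wide (x), 250 mm long (y), 20 mm high, 0.2 to 0.45 kg, on the bench between robot and tray, askew and off to one side. Origin: centre of its underside; x across it, towards the tray; y along it. Flush and level with the tray, its origin is at x = -12.5 mm, y = 0 of the tray frame.
- left_keeper (a joint): Steel keeper arm at the tray's left front corner, rad: 0 = shut (arm level, hook in front of the bar), positive = tip raised. Starts at 0.40 to 0.65 and stays where left. Hinge along the tray's y at x = +25, y = +118, z = 34 mm of the tray frame; arm 69 mm long, 14 mm wide, pointing to the tray's -x. Shuts when pressed down with 2 to 4 N, 30 to 65 mm in front of the hinge.
- left_keeper_pad (a point): Top of the round lavender press bar (14 mm thick, 22 mm long) across the tip of the left keeper arm, 62 mm from its hinge. Shut: 44 mm above the bench (bare arm 40 mm), with the hook's inner face at x = -28 mm of the tray frame, reaching down to 12 mm above the bench.
- right_keeper (a joint): Steel keeper arm at the tray's right front corner, rad: 0 = shut (arm level, hook in front of the bar), positive = tip raised. Starts at 0.40 to 0.65 and stays where left. Hinge along the tray's y at x = +25, y = -118, z = 34 mm of the tray frame; arm 69 mm long, 14 mm wide, pointing to the tray's -x. Shuts when pressed down with 2 to 4 N, 30 to 65 mm in front of the hinge.
- right_keeper_pad (a point): Top of the round lavender press bar (14 mm thick, 22 mm long) across the tip of the right keeper arm, 62 mm from its hinge. Shut: 44 mm above the bench (bare arm 40 mm), with the hook's inner face at x = -28 mm of the tray frame, reaching down to 12 mm above the bench.
- tube1: Capped sample tube, 16 mm diameter, 100 mm long, lavender cap 18 mm diameter, 22 g, lying in a tray groove, cap towards the robot, sticking 8 to 26 mm out past the front edge. Slides freely along its groove. Origin: centre of the cap's end face; x along the tube into the tray. Home: origin at x = 0 of the tray frame (4 mm of room behind it).
- tube2: Capped sample tube, 16 mm diameter, 100 mm long, lavender cap 18 mm diameter, 22 g, lying in a tray groove, cap towards the robot, sticking 8 to 26 mm out past the front edge. Slides freely along its groove. Origin: centre of the cap's end face; x along the tube into the tray. Home: origin at x = 0 of the tray frame (4 mm of room behind it).
- tube3: Capped sample tube, 16 mm diameter, 100 mm long, lavender cap 18 mm diameter, 22 g, lying in a tray groove, cap towards the robot, sticking 8 to 26 mm out past the front edge. Slides freely along its groove. Origin: centre of the cap's end face; x along the tube into the tray. Home: origin at x = 0 of the tray frame (4 mm of room behind it).
- tube4: Capped sample tube, 16 mm diameter, 100 mm long, lavender cap 18 mm diameter, 22 g, lying in a tray groove, cap towards the robot, sticking 8 to 26 mm out past the front edge. Slides freely along its groove. Origin: centre of the cap's end face; x along the tube into the tray. Home: origin at x = 0 of the tray frame (4 mm of room behind it).
- tube5: Capped sample tube, 16 mm diameter, 100 mm long, lavender cap 18 mm diameter, 22 g, lying in a tray groove, cap towards the robot, sticking 8 to 26 mm out past the front edge. Slides freely along its groove. Origin: centre of the cap's end face; x along the tube into the tray. Home: origin at x = 0 of the tray frame (4 mm of room behind it).
- cap_dish: Small open white dish 70 x 70 x 28 mm, beside the tray. Bystander; origin: centre of its underside.
- marker: Blue and white marker pen, 120 x 13 x 12 mm, lying beside the tray along its x. Bystander; origin: centre of its underside.
- sanitizer: White bottle, 64 mm diameter, 150 mm high. Bystander; origin: centre of its underside.
- wipes_can: Green-labelled can, 84 mm diameter, 130 mm high. Bystander; origin: centre of its underside.
- sample_jar: Clear jar with yellow lid, 56 mm diameter, 60 mm high. Bystander; origin: centre of its underside.
- beaker: Glass beaker, 70 mm diameter, 90 mm high. Bystander; origin: centre of its underside.
Things that resemble listed ones, but are neither listed nor needed, are in the scene too. What is shaped like the tube2 but green or orange is not meant. What is shaped like the tube5 but orange is not meant.

How it is judged (in metres and radians):
On the way, in this order (a step that is already met when the one before it is completed fails the run):
1. the bar lies flush along the tray's front edge, ends level with the tray's sides, all five tubes pushed home, both keepers still raised (x of bar in the frame of tray between -0.0155 and -0.0105 m and angle between the y axis of bar and the y axis of tray, either way round below 0.022 rad and y of bar in the frame of tray between -0.01 and 0.01 m and height (world z) of bar below 0.004 m and angle between bar's own z axis and vertical below 0.05 rad and x of each of tube1, tube2, tube3, tube4, tube5 in the frame of tray above -0.004 m and height (world z) of each of tube1, tube2, tube3, tube4, tube5 below 0.02 m and value of joint each of left_keeper, right_keeper above 0.2 rad), for 0.2 s.
2. both keepers are shut (value of joint each of left_keeper, right_keeper below 0.06 rad), for 0.2 s.
At the end, for the whole second after the job is handed in: Bar at rest on the bench, flush against the tray's front edge (gap under 3 mm, under 0.022 rad out of parallel), ends within 10 mm of level with the tray's sides; all five tubes in the tray, caps at most 4 mm past the front edge; both keepers shut (under 0.06 rad) (all of step 2 and x of bar in the frame of tray between -0.0155 and -0.0105 m and angle between the y axis of bar and the y axis of tray, either way round below 0.022 rad and y of bar in the frame of tray between -0.01 and 0.01 m and height (world z) of bar below 0.004 m and angle between bar's own z axis and vertical below 0.05 rad and x of each of tube1, tube2, tube3, tube4, tube5 in the frame of tray above -0.004 m and height (world z) of each of tube1, tube2, tube3, tube4, tube5 below 0.02 m and linear speed of bar below 0.01 m/s); the robot touches nothing.
It fails at once if the bar is lifted off the bench (more than 15 mm) (height (world z) of bar above 0.015 m).
It fails at once if a bystander is moved more than 30 mm (distance of any of cap_dish, marker, sanitizer, wipes_can, sample_jar, beaker from where it was at the start of the episode above 0.03 m).
It also fails if it takes over 64 s, if anything falls off the work surface, if the arm or the gripper's body presses on something with over 40 N, if the wrist force passes 120 N, or if a joint passes its speed limit or range.

## Working session

There is one attempt and no reset: what is moved stays moved. The work goes in short steps, Python scripts to look and compute and a shell command to move; the robot and the scene stay as the last step left them, time stands still between calls to the robot, and variables do not carry over. Pictures are saved under pics/ and viewed, at most 12 in all, crops included, and the job is handed in when it is done.

```bash
ls; mkdir -p pics
python3 - <<'E'
from workcell import *
import cv2,numpy as np
o=get_obs();print(o['t'],o['ee_pos'],o['orientation'],o['width'])
for n in("top","scene"):
    p,d=get_image(n);c=camera_params(n);np.savez(f"{n}.npz",p=p,d=d,K=c['camera_matrix'],E=c['extrinsics'])
    cv2.imwrite(f"pics/{n}.png",p[:,:,::-1]);print(n,c)
E
```

```text
pics
0.0 [ 228.62968156 -581.08250604  221.91571189] [-3.08511426e+00 -5.85003413e-01  3.97338803e-04] 87.67243396318096
top {'camera_matrix': array([[369.83916315,   0.        , 318.22903843],
       [  0.        , 369.83916315, 193.887678  ],
       [  0.        ,   0.        ,   1.        ]]), 'extrinsics': array([[ 1.21545995e-01, -9.73075300e-01,  1.95834194e-01,
         3.62089539e+02],
       [-9.92582284e-01, -1.18631286e-01,  2.65899763e-02,
        -5.03204176e+00],
       [-2.64198690e-03, -1.97613456e-01, -9.80276462e-01,
         1.08826589e+03],
       [ 0.00000000e+00,  0.00000000e+00,  0.00000000e+00,
         1.00000000e+00]])}
scene {'camera_matrix': array([[402.60110661,   0.        , 319.60154551],
       [  0.        , 402.60110661, 200.11260387],
       [  0.        ,   0.        ,   1.        ]]), 'extrinsics': array([[-7.78925086e-01,  4.36924121e-01, -4.49858892e-01,
         1.13291625e+03],
       [ 6.26836895e-01,  5.21012112e-01, -5.79328824e-01,
         7.42436525e+02],
       [-1.87408058e-02, -7.33241905e-01, -6.79709563e-01,
         9.21493768e+02],
       [ 0.00000000e+00,  0.00000000e+00,  0.00000000e+00,
         1.00000000e+00]])}
```

View pics/top.png

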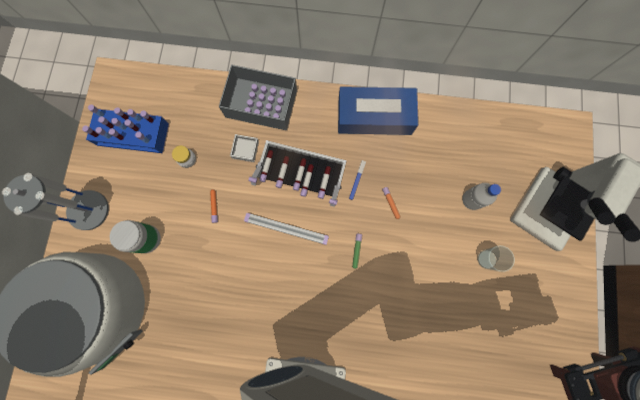

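View pics/scene.png

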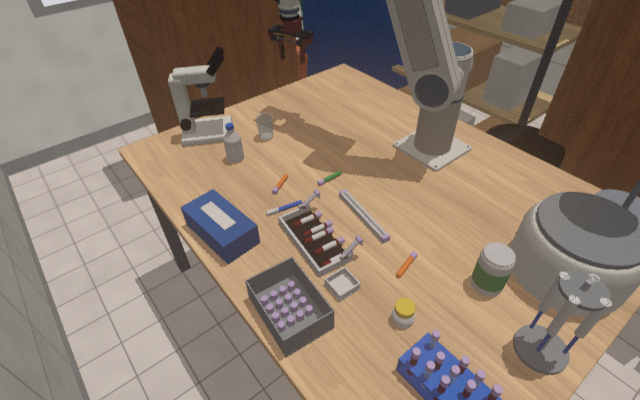

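The top view shows the tray at about (302,170), the keepers' tips at (254,180) and (335,202), and the bar from (249,217) to (325,240). Possible confusions with the bar or the tubes: orange tubes (213,206) and (391,203), green tube (357,251), blue pen (357,180), and tubes in the rack (125,130) and bin (265,98). The only long grey bar with lavender ends is at (286,229), so I'll check it in a crop.

```bash
cat > h.py <<'E'
import numpy as np,cv2
def load(n): 
    f=np.load(n+".npz"); return f['p'],f['d'],f['K'],f['E']
def ray(K,E,uv,z):
    uv=np.atleast_2d(np.asarray(uv,float)); r=np.c_[(uv[:,0]-K[0,2])/K[0,0],(uv[:,1]-K[1,2])/K[1,1],np.ones(len(uv))]@E[:3,:3].T
    return E[:3,3]+r*((z-E[2,3])/r[:,2])[:,None]
def cloud(d,K,E):
    v,u=np.indices(d.shape); P=np.stack([(u-K[0,2])/K[0,0]*d,(v-K[1,2])/K[1,1]*d,d],-1)
    return P@E[:3,:3].T+E[:3,3]
def bluemask(p,lo=None): return None
E
python3 - <<'E'
from h import *
p,d,K,E=load("top")
cv2.imwrite("pics/crop1.png",cv2.resize(p[125:265,205:405,::-1],None,fx=4,fy=4,interpolation=cv2.INTER_CUBIC))
hsv=cv2.cvtColor(p,cv2.COLOR_RGB2HSV)
m=np.zeros(p.shape[:2],np.uint8);m[205:250,238:335]=1
m*=((hsv[...,1]<70)|(hsv[...,0]>100)).astype(np.uint8)
m[:213,325:]=0
n,l,s,c=cv2.connectedComponentsWithStats(m)
i=1+s[1:,4].argmax();print(s[1:])
v,u=np.where(l==i);P=ray(K,E,np.c_[u,v],20)
r=cv2.minAreaRect(P[:,:2].astype(np.float32));print("bar",r,cv2.boxPoints(r))
C=cloud(d,K,E);print("bar depth z",np.median(C[l==i][:,2]),"bench",np.median(C[255:275,300:340,2]))
# lavender blobs
m=((hsv[...,0]>115)&(hsv[...,0]<160)&(hsv[...,1]>35)&(hsv[...,2]>90)).astype(np.uint8);m[:150]=0;m[250:]=0;m[:,:240]=0;m[:,345:]=0
n,l,s,c=cv2.connectedComponentsWithStats(m)
for i in range(1,n):
    if s[i,4]>5: print(c[i].round(1),s[i,4],np.median(C[l==i],0).round(1))
E
```

```text
[[244 213  85  32 825]]
bar ((463.5945129394531, 105.56013488769531), (251.59164428710938, 28.287647247314453), 81.12169647216797) [[430.2053   -16.545547]
 [458.15402  -20.911362]
 [496.98373  227.66582 ]
 [469.035    232.03163 ]]
bar depth z 17.757191473406692 bench -1.929208245424661
[262.7 177.1] 38 [606.  194.   18.2]
[252.3 179.5] 27 [583.9 212.4  73.9]
[278.8 183. ] 35 [594.3 144.4  19.5]
[296.1 185.9] 38 [591.8  92.   18.9]
[303.4 192. ] 35 [576.1  68.5  18.7]
[321.  193.9] 37 [576.5  15.8  17.8]
[332.7 201.3] 25 [549.2 -20.6  71.7]
[246.5 217. ] 22 [482.2 222.8  18. ]
[325.1 239.5] 19 [444.1 -11.8  18.4]
```

View pics/crop1.png

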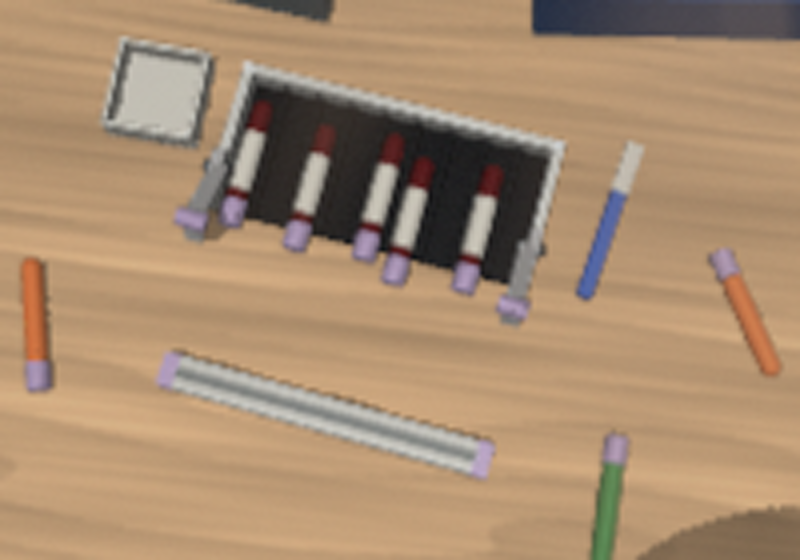

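The crop shows the bar at crop (170,370)-(485,460), yaw about -8.9°. There are five red-capped tubes in the tray and the keepers' pads are at (190,218) and (513,307). The bar choice is confirmed. I'll move above the bench for a closer look.

```bash
python3 -m creep '{"delta_pos":[[0.025,-0.0267,-0.002],[0.025,-0.0267,-0.002],[0.025,-0.0267,-0.002],[0.025,-0.0267,-0.002],[0.025,-0.0267,-0.002],[0.025,-0.0267,-0.002],[0.025,-0.0267,-0.002],[0.025,-0.0267,-0.002],[0.025,-0.0267,-0.002],[0.025,-0.0267,-0.002],[0.025,-0.0267,-0.002],[0.025,-0.0267,-0.002],[0.025,-0.0267,-0.002],[0.025,-0.0267,-0.002],[0.025,-0.0267,-0.002],[0.025,-0.0267,-0.002],[0.025,-0.0267,-0.002],[0.025,-0.0267,-0.002],[0.025,-0.0267,-0.002],[0.025,-0.0267,-0.002]],"twist":[[0,0,0],[0,0,0],[0,0,0],[0,0,0],[0,0,0],[0,0,0],[0,0,0],[0,0,0],[0,0,0],[0,0,0],[0,0,0],[0,0,0],[0,0,0],[0,0,0],[0,0,0],[0,0,0],[0,0,0],[0,0,0],[0,0,0],[0,0,0]]}' 1
python3 -m creep '{"delta_pos":[[0,0,0],[0,0,0],[0,0,0],[0,0,0],[0,0,0],[0,0,0],[0,0,0],[0,0,0],[0,0,0],[0,0,0],[0,0,0],[0,0,0]],"twist":[[0,0,-6],[0,0,-6],[0,0,-6],[0,0,-6],[0,0,-6],[0,0,-6],[0,0,-6],[0,0,-6],[0,0,-6],[0,0,-6],[0,0,0],[0,0,0]]}'
cat > look.py <<'E'
import sys
from workcell import *
from h import *
o=get_obs();c=camera_params("wrist");p,d=get_image("wrist");n=sys.argv[1]
np.savez(n+".npz",p=p,d=d,K=c['camera_matrix'],E=c['extrinsics']);cv2.imwrite(f"pics/{n}.png",p[:,:,::-1])
R=cv2.Rodrigues(np.array(o['orientation']))[0]
print(o['t'],np.round(o['ee_pos'],1),"yaw",np.degrees(np.arctan2(R[1,0],R[0,0])).round(2),"tz",R[:,2].round(3),"q6",o['qpos'][5]);print(c['extrinsics'].round(3))
E
python3 look.py w1
```

```text
t: 1.77
ee_pos: [498.7, 100.3, 262.6]
orientation: [3.086, 0.586, -0.001]
ft_force: [-0.2, -1.1, 0.0]
width: 87.8
grasp_force: 0.0
t: 2.77
ee_pos: [498.4, 98.4, 262.5]
orientation: [-2.383, -2.046, 0.001]
ft_force: [-0.6, -0.2, 0.7]
width: 87.9
grasp_force: 0.0
2.7667 [498.4  98.4 262.5] yaw 81.3 tz [-0. -0. -1.] q6 0.32330011664150826
[[ 9.88000e-01 -1.44000e-01 -4.80000e-02  5.11070e+02]
 [-1.52000e-01 -9.43000e-01 -2.96000e-01  1.80594e+02]
 [-2.00000e-03  3.00000e-01 -9.54000e-01  4.23615e+02]
 [ 0.00000e+00  0.00000e+00  0.00000e+00  1.00000e+00]]
```

View pics/w1.png

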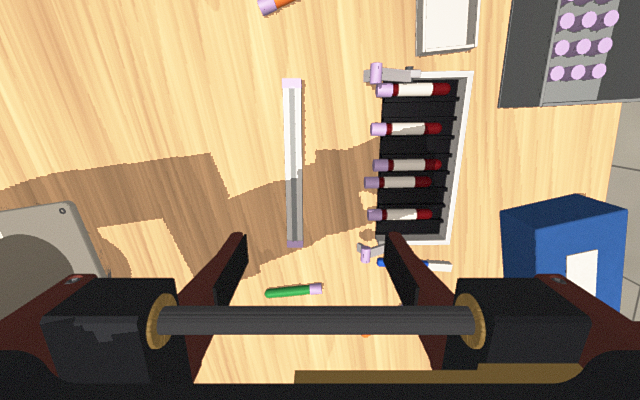

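The wrist view shows the bar from (292,80) to (295,247), and the tray with its rear rim corners at about (473,72) and (444,244). Its dark floor's front edge is at u≈376-382, with five caps at u≈365-385. The pads are at (375,73) and (366,254). Next I'll fit lines to these.

Run:
```python
from h import *
p,d,K,E=load("w1");hsv=cv2.cvtColor(p,cv2.COLOR_RGB2HSV);C=cloud(d,K,E)
# bar
m=np.zeros(d.shape,np.uint8);sl=np.s_[65:255,270:315];m[sl]=(C[sl][...,2]>8)
n,l,s,c=cv2.connectedComponentsWithStats(m);i=1+s[1:,4].argmax()
v,u=np.where(l==i);P=ray(K,E,np.c_[u,v],20)
r=cv2.minAreaRect(P[:,:2].astype(np.float32));print("bar",r,"z",np.median(C[l==i][:,2]))
b=cv2.boxPoints(r);print(b)
# tray: front edge = dark, depth > 3 ; leftmost dark per row
V=hsv[...,2]
fr=[];bk=[]
for y in range(100,236):
    x=np.where(V[y,360:445]<50)[0]
    if len(x): fr.append((360+x[0],y))
for y in range(85,235):
    x=np.where(C[y,430:490,2]>18)[0]
    if len(x): bk.append((430+x[-1]+.5,y))
def fit(pts,z,name):
    Q=ray(K,E,pts,z)[:,:2]
    for k in range(6):
        f=np.polyfit(Q[:,1],Q[:,0],1);res=Q[:,0]-np.polyval(f,Q[:,1]);Q=Q[np.abs(res)<max(2,1.5*np.median(abs(res)))]
    print(name,"x=%.1f at y=92, slope %.4f n=%d rms %.2f y %.0f..%.0f"%(np.polyval(f,92),f[0],len(Q),res.std(),Q[:,1].min(),Q[:,1].max()))
fit(fr,6,"front");fit(bk,28,"back")
print("rim corners",ray(K,E,[(473,72),(444,244)],28).round(1))
T=np.array([[384,98],[376,234]]);print("front ends",ray(K,E,T,6).round(1))
lm=((hsv[...,0]>115)&(hsv[...,0]<165)&(hsv[...,1]>35)&(V>90)).astype(np.uint8);lm[:,:350]=0;lm[:,400:]=0;lm[270:]=0
n,l,s,c=cv2.connectedComponentsWithStats(lm)
for i in range(1,n):
    if s[i,4]>15: print(c[i].round(1),s[i,:5],np.median(C[l==i],0).round(1))
```

```text
bar ((466.1884765625, 105.97406005859375), (249.430908203125, 26.515491485595703), 81.11307525634766) z 19.347766770176406
[[433.8232   -15.196083]
 [460.02042  -19.29232 ]
 [498.55374  227.1442  ]
 [472.35654  231.24045 ]]
front x=594.3 at y=92, slope 0.1329 n=77 rms 0.55 y -21..183
back x=706.0 at y=92, slope 0.1353 n=109 rms 0.43 y -1..184
rim corners [[719.8 199.5  28. ]
 [679.  -43.1  28. ]]
front ends [[608.4 185.6   6. ]
 [579.1 -20.8   6. ]]
[379.6  81.7] [370  63  23  34 334] [596.1 203.4  23.1]
[378.1 128.7] [370 122  17  14 142] [594.2 147.3  19.3]
[380.1 164.7] [373 159  15  12 173] [592.7  95.1  20.4]
[371. 182.] [364 177  15  11 162] [576.7  71.4  20.6]
[374.3 214.2] [367 209  15  12 161] [577.4  19.8  20.5]
[365.  253.8] [361 246  10  17 121] [550.1 -17.5  71.5]
```

```bash
python3 -m creep '{"delta_pos":[[0.0013,-0.0165,0],[0.0013,-0.0165,0],[0,0,0.025],[0,0,0.025],[0,0,0.025],[0,0,0.025],[0,0,0.025],[0,0,0.025],[0,0,0.025],[0,0,0.025],[0,0,0.025],[0,0,0.015],[0,0,0.01],[0,0,0.0075],[0,0,0],[0,0,0]],"twist":[[0,0,0],[0,0,0],[0,0,0],[0,0,0],[0,0,0],[0,0,0],[0,0,0],[0,0,0],[0,0,0],[0,0,0],[0,0,0],[0,0,0],[0,0,0],[0,0,0],[0,0,0],[0,0,0]]}'
python3 -m creep '{"delta_pos":[[0,0,0],[0,0,0],[0,0,0],[0,0,0],[0,0,0],[0,0,0],[0,0,0],[0,0,0],[0,0,0],[0,0,0],[0,0,0],[0,0,0]],"twist":[[0,0,0],[0,0,0],[0,0,0],[0,0,0],[0,0,0],[0,0,0],[0,0,0],[0,0,0],[0,0,0],[0,0,0],[0,0,0],[0,0,0]]}' 0.2
```

```text
t: 4.15
ee_pos: [466.6, 105.9, 5.4]
orientation: [2.381, 2.049, 0.0]
ft_force: [0.2, 0.3, 0.6]
width: 87.9
grasp_force: 0.0
t: 5.15
ee_pos: [466.3, 105.8, 5.1]
orientation: [-2.38, -2.05, 0.0]
ft_force: [-0.0, 1.0, -0.0]
width: 24.8
grasp_force: 30.0
```

Gripped, width 24.8 mm. I'll slide it with gentle rows.

```bash
python3 -m creep '{"delta_pos":[[0.0007,0.0075,0],[0.0007,0.0075,0],[0.0007,0.0075,0],[0.0007,0.0075,0],[0.0007,0.0075,0],[0.0007,0.0075,0],[0.0007,0.0075,0],[0.0007,0.0075,0],[0,0,0],[0,0,0]],"twist":[[0,0,-0.1],[0,0,-0.1],[0,0,-0.1],[0,0,-0.1],[0,0,-0.1],[0,0,-0.1],[0,0,-0.1],[0,0,-0.1],[0,0,0],[0,0,0]]}'
python3 -m creep '{"delta_pos":[[0,0,0],[0,0,0],[0,0,0],[0,0,0]],"twist":[[0,0,0],[0,0,0],[0,0,0],[0,0,0]]}' 0.5
python3 -m creep '{"delta_pos":[[0,0,-0.02],[0,0,-0.03],[0,0,-0.03],[0,0,-0.03],[0,0,-0.03],[0,0,-0.03],[0,0,-0.03],[0,0,-0.03],[0,0,0],[0,0,0]],"twist":[[0,0,0],[0,0,0],[0,0,0],[0,0,0],[0,0,0],[0,0,0],[0,0,0],[0,0,0],[0,0,0],[0,0,0]]}' 1
python3 look.py w2
```

```text
t: 5.98
ee_pos: [526.7, 102.8, 5.1]
orientation: [2.366, 2.067, -0.0]
ft_force: [-1.3, -1.2, 0.7]
width: 24.9
grasp_force: 30.0
t: 6.32
ee_pos: [526.6, 102.9, 5.2]
orientation: [2.366, 2.067, 0.0]
ft_force: [0.8, -0.7, 0.6]
width: 43.5
grasp_force: 0.0
t: 7.15
ee_pos: [527.5, 103.1, 236.9]
orientation: [2.364, 2.065, 0.005]
ft_force: [-0.5, -0.3, -0.5]
width: 87.8
grasp_force: 0.0
7.15 [527.5 103.1 236.9] yaw 82.28 tz [ 0.004  0.001 -1.   ] q6 0.30556749604100963
[[ 9.91000e-01 -1.29000e-01 -3.80000e-02  5.38043e+02]
 [-1.35000e-01 -9.46000e-01 -2.96000e-01  1.85372e+02]
 [ 2.00000e-03  2.99000e-01 -9.54000e-01  3.98207e+02]
 [ 0.00000e+00  0.00000e+00  0.00000e+00  1.00000e+00]]
```

View pics/w2.png

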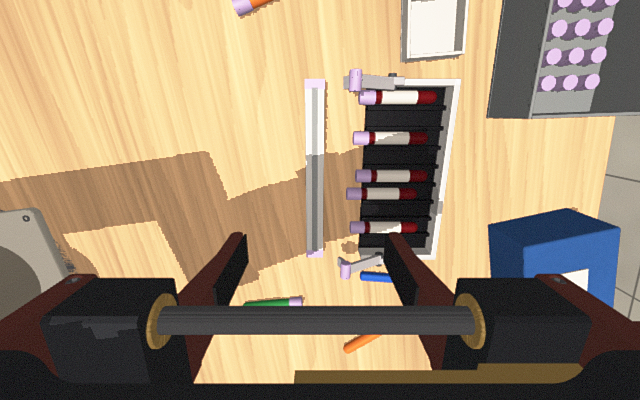

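The bar is now parallel in front of the tray, from (315,80) to (315,256). The tray's rear corners are at (461,80) and (437,258), and the left rim's outer edge runs along v≈80. I'll re-measure the relative offset.

Run:
```python
from h import *
p,d,K,E=load("w2");C=cloud(d,K,E);V=p.max(2)
m=np.zeros(d.shape,np.uint8);sl=np.s_[65:265,295:335];m[sl]=(C[sl][...,2]>8)
n,l,s,c=cv2.connectedComponentsWithStats(m);i=1+s[1:,4].argmax()
v,u=np.where(l==i);P=ray(K,E,np.c_[u,v],20)
r=cv2.minAreaRect(P[:,:2].astype(np.float32));print("bar",r)
def fit(pts,z,name,sw=0):
    Q=ray(K,E,pts,z)[:,:2]
    if sw: Q=Q[:,::-1]
    for k in range(6):
        f=np.polyfit(Q[:,1],Q[:,0],1);res=Q[:,0]-np.polyval(f,Q[:,1]);Q=Q[np.abs(res)<max(1.5,1.5*np.median(abs(res)))]
    print(name,f.round(4),"n",len(Q),"rms",res.std().round(2),Q[:,1].min().round(),Q[:,1].max().round());return f
fr=[];bk=[];lf=[];rt=[]
for y in range(105,250):
    x=np.where(V[y,335:425]<50)[0]
    if len(x): fr.append((335+x[0],y))
    x=np.where(C[y,420:480,2]>18)[0]
    if len(x): bk.append((420+x[-1]+.5,y))
for x in range(408,455):
    y=np.where(C[68:110,x,2]>18)[0]
    if len(y): lf.append((x,68+y[0]-.5))
for x in range(420,436):
    y=np.where(C[225:268,x,2]>18)[0]
    if len(y): rt.append((x,225+y[-1]+.5))
F=fit(fr,6,"front");B=fit(bk,28,"back");L=fit(lf,28,"left",1);fit(rt,28,"right",1)
for k in (B,):
  print("rt pts",ray(K,E,rt,28)[::4].round(1).tolist())
th=-np.mean([F[0],B[0]]);c=np.array(r[0])
xh=np.array([np.cos(th),np.sin(th)]);yh=np.array([-xh[1],xh[0]])
f0=np.array([np.polyval(F,93),93]);l0=np.array([650,np.polyval(L,650)])
print("tray yaw",th,"bar x rel",(c-f0)@xh,"bar y rel (from left side)",(c-l0)@yh+125)
lm=((V>90)&(C[...,2]>55)&(C[...,2]<85)).astype(np.uint8);lm[:,:330]=0;lm[:,365:]=0;lm[285:]=0
n,l,s,cc=cv2.connectedComponentsWithStats(lm)
for i in range(1,n):
    if s[i,4]>15:
        w=np.median(C[l==i],0);print("pad",cc[i].round(1),s[i,4],w.round(1),"tray",((w[:2]-f0)@xh).round(1),((w[:2]-c)@yh).round(1))
```

```text
bar ((526.02880859375, 103.2913589477539), (247.47052001953125, 24.870107650756836), 82.13320922851562)
front [1.365000e-01 5.820248e+02] n 38 rms 0.36 102.0 186.0
back [1.355000e-01 6.935746e+02] n 95 rms 0.39 22.0 171.0
left [-1.357000e-01  2.992371e+02] n 46 rms 0.0 657.0 712.0
right [   0.6594 -496.3911] n 7 rms 0.93 666.0 687.0
rt pts [[664.9, -55.7, 28.0], [670.9, -56.6, 28.0], [677.1, -43.8, 28.0], [683.0, -44.6, 28.0]]
tray yaw -0.1359899918362104 bar x rel -69.4517590159715 bar y rel (from left side) 1.4756907324825619
pad [355.5  80.2] 356 [585.4 212.9  75.6] tray -25.5 116.6
pad [349.7 268.4] 318 [555.6 -19.   68.1] tray -23.6 -117.2
```

The bar is parallel to the tray (-0.137 vs -0.136 rad) and its y offset is +1.5 mm. I'll turn the gripper 90°, lower it behind the bar and push with both fingers.

```bash
python3 -m creep '{"delta_pos":[[0,0,0],[0,0,0],[0,0,0],[0,0,0],[0,0,0],[0,0,0],[0,0,0],[0,0,0],[0,0,0],[0,0,0],[0,0,0],[0,0,0],[0,0,0],[0.02,0,0],[0.02,0,0],[0,0,0],[0,0,0]],"twist":[[0,0,-6.92],[0,0,-6.92],[0,0,-6.92],[0,0,-6.92],[0,0,-6.92],[0,0,-6.92],[0,0,-6.92],[0,0,-6.92],[0,0,-6.92],[0,0,-6.92],[0,0,-6.92],[0,0,-6.92],[0,0,-6.92],[0,0,0],[0,0,0],[0,0,0],[0,0,0]]}'
python3 - <<'E'
from workcell import *
import cv2,numpy as np
o=get_obs();R=cv2.Rodrigues(np.array(o['orientation']))[0];print(o['ee_pos'],R.round(4),o['qpos'])
t=-.136;xh=np.array([np.cos(t),np.sin(t)]);yh=np.array([-xh[1],xh[0]]);f=np.array([594.7,93]);print((o['ee_pos'][:2]-np.array([526,103.3]))@np.c_[xh,yh],np.degrees(np.arctan2(R[1,0],R[0,0])))
E
```

```text
t: 8.62
ee_pos: [485.8, 108.2, 233.8]
orientation: [-0.212, -3.132, 0.001]
ft_force: [-0.1, -0.4, -0.2]
width: 87.9
grasp_force: 0.0
[485.80588215 108.1546668  233.80555925] [[-9.909e-01  1.346e-01 -2.500e-03]
 [ 1.346e-01  9.909e-01 -5.000e-04]
 [ 2.400e-03 -9.000e-04 -1.000e+00]] [ 1.95178848e-01  2.22577620e-01  1.89457451e+00 -6.42537548e-05
  1.02698006e+00 -1.24055719e+00]
[-40.48117652  -0.63972451] 172.2634643433205
```

```bash
python3 -m creep '{"delta_pos":[[0,0,0.025],[0,0,0.025],[0,0,0.025],[0,0,0.025],[0,0,0.025],[0,0,0.025],[0,0,0.025],[0,0,0.025],[0,0,0.015],[0,0,0.008],[0,0,0.004],[0,0,0],[0,0,0]],"twist":[[0,0,0],[0,0,0],[0,0,0],[0,0,0],[0,0,0],[0,0,0],[0,0,0],[0,0,0],[0,0,0],[0,0,0],[0,0,0],[0,0,0],[0,0,0]]}'
python3 -m creep '{"delta_pos":[[-0.004,0,0],[-0.004,0,0],[-0.004,0,0],[-0.004,0,0],[-0.004,0,0],[-0.004,0,0],[-0.004,0,0],[-0.004,0,0],[-0.004,0,0],[-0.004,0,0],[-0.004,0,0],[-0.004,0,0],[-0.004,0,0],[-0.004,0,0],[-0.004,0,0],[-0.004,0,0],[0,0,0]],"twist":[[0,0,0],[0,0,0],[0,0,0],[0,0,0],[0,0,0],[0,0,0],[0,0,0],[0,0,0],[0,0,0],[0,0,0],[0,0,0],[0,0,0],[0,0,0],[0,0,0],[0,0,0],[0,0,0],[0,0,0]]}'
```

```text
t: 9.7
ee_pos: [487.6, 108.3, 8.5]
orientation: [0.213, 3.134, 0.0]
ft_force: [0.1, 0.6, 0.1]
width: 87.8
grasp_force: 0.0
t: 11.12
ee_pos: [551.1, 99.5, 8.1]
orientation: [0.213, 3.134, 0.0]
ft_force: [-1.5, -0.4, -0.2]
width: 87.5
grasp_force: 1.0
```

```bash
python3 -m creep '{"delta_pos":[[-0.002,0,0],[-0.002,0,0],[-0.001,0,0],[-0.001,0,0],[-0.001,0,0],[0,0,0]],"twist":[[0,0,0],[0,0,0],[0,0,0],[0,0,0],[0,0,0],[0,0,0]]}'
python3 -m creep '{"delta_pos":[[-0.001,0,0],[-0.001,0,0],[0,0,0]],"twist":[[0,0,0],[0,0,0],[0,0,0]]}'
python3 - <<'E'
from workcell import *
from h import *
p,d=get_image("top");c=camera_params("top");np.savez("t2.npz",p=p,d=d,K=c['camera_matrix'],E=c['extrinsics'])
cv2.imwrite("pics/t2.png",cv2.resize(p[125:225,215:375,::-1],None,fx=5,fy=5,interpolation=cv2.INTER_CUBIC))
E
```

```text
t: 11.62
ee_pos: [557.7, 98.6, 8.1]
orientation: [0.213, 3.134, 0.0]
ft_force: [-2.2, -0.4, -1.5]
width: 88.1
grasp_force: 0.8
t: 11.87
ee_pos: [559.0, 98.4, 8.1]
orientation: [-0.213, -3.134, 0.0]
ft_force: [-3.2, 0.6, -0.6]
width: 87.8
grasp_force: 1.8
```

View pics/t2.png

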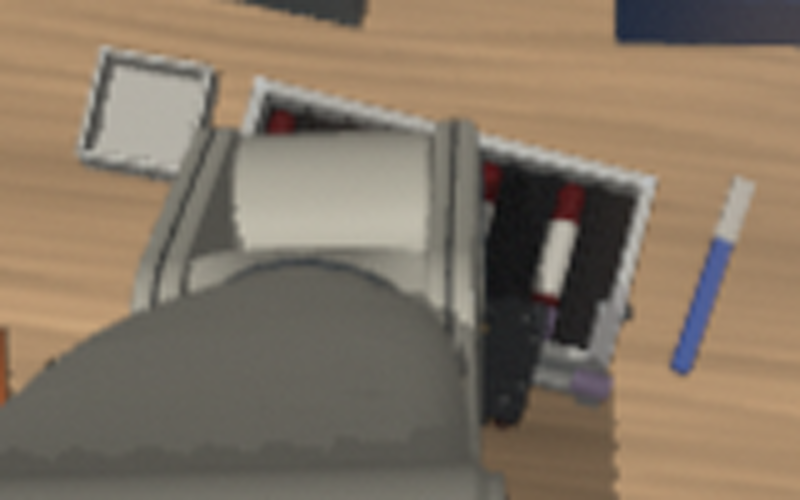

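The top view shows the right end of the bar near the front edge, but the arm hides the rest. I'll push on in 1 mm steps until the force rises.

```bash
for i in 1; do python3 -m creep '{"delta_pos":[[-0.001,0,0],[0,0,0]],"twist":[[0,0,0],[0,0,0]]}'; done
python3 -m creep '{"delta_pos":[[-0.001,0,0],[0,0,0]],"twist":[[0,0,0],[0,0,0]]}'
```

```text
t: 12.08
ee_pos: [558.9, 98.4, 8.0]
orientation: [-0.213, -3.132, 0.0]
ft_force: [-5.7, 1.4, 1.9]
width: 88.0
grasp_force: 3.5
t: 12.25
ee_pos: [559.0, 98.4, 8.0]
orientation: [-0.212, -3.13, 0.0]
ft_force: [-9.8, 3.4, 6.2]
width: 87.7
grasp_force: 5.1
```

Hard stop at TCP x≈559, so the bar is flush. I'll back off, rise and check.

```bash
python3 -m creep '{"delta_pos":[[0,0,0],[0,0,0],[0.003,0,0],[0.005,0,0],[0.02,0,0],[0.03,0,0],[0.03,0,0],[0,0,-0.03],[0,0,-0.03],[0,0,-0.03],[0,0,-0.03],[0,0,-0.03],[0,0,-0.03],[0,0,-0.02],[0,0,0],[0,0,0]],"twist":[[0,0,0],[0,0,0],[0,0,0],[0,0,0],[0,0,0],[0,0,0],[0,0,0],[0,0,0],[0,0,0],[0,0,0],[0,0,0],[0,0,0],[0,0,0],[0,0,0],[0,0,0],[0,0,0]]}'; python3 look.py w3
```

```text
t: 13.58
ee_pos: [475.3, 110.2, 209.5]
orientation: [0.213, 3.13, 0.002]
ft_force: [0.1, -0.2, 0.0]
width: 87.8
grasp_force: 0.0
13.5833 [475.3 110.2 209.5] yaw 172.22 tz [ 0.005  0.001 -1.   ] q6 -1.2315189150935415
[[ 1.36000e-01  9.44000e-01  3.00000e-01  3.92551e+02]
 [ 9.91000e-01 -1.30000e-01 -4.00000e-02  1.21621e+02]
 [ 2.00000e-03  3.02000e-01 -9.53000e-01  3.70273e+02]
 [ 0.00000e+00  0.00000e+00  0.00000e+00  1.00000e+00]]
```

View pics/w3.png

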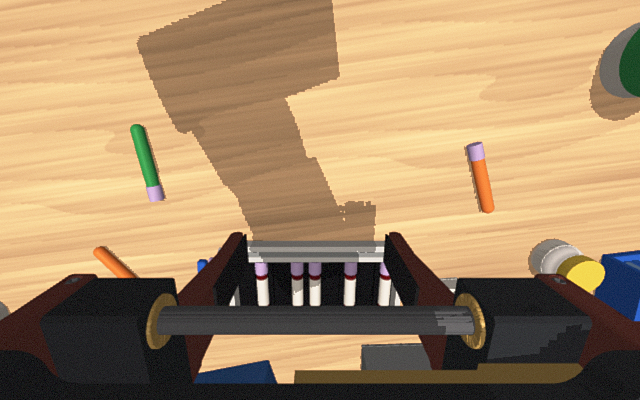

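The wrist view shows the bar at v≈250 in front of the five caps, but its ends are hidden by the fingers. I'll check with the scene and top views.

Run:
```python
from workcell import *
from h import *
a=[]
for n,(y,x) in {"top":(130,230),"scene":(180,265)}.items():
    p,d=get_image(n);c=camera_params(n);np.savez(n+"3.npz",p=p,d=d,K=c['camera_matrix'],E=c['extrinsics'])
    a.append(cv2.resize(p[y:y+100,x:x+130,::-1],(520,400) and (390,300),interpolation=cv2.INTER_CUBIC))
cv2.imwrite("pics/ts3.png",cv2.resize(np.hstack(a),(800,308)))
```

```text
(no output)
```

View pics/ts3.png

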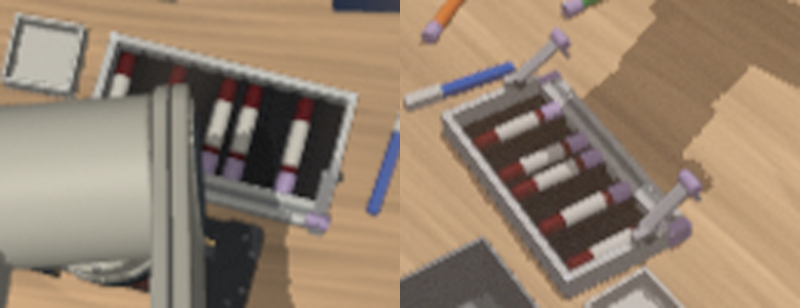

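The scene view shows the bar along the front edge with all caps behind it and both keepers still raised. I'll rotate back for a full wrist view to check that the ends are level.

```bash
python3 -m creep '{"delta_pos":[[-0.02,0,-0.01],[-0.02,0,-0.01],[-0.01,0,-0.01],[0,0,0],[0,0,0],[0,0,0],[0,0,0],[0,0,0],[0,0,0],[0,0,0],[0,0,0],[0,0,0],[0,0,0],[0,0,0],[0,0,0],[0,0,0],[0,0,0],[0,0,0]],"twist":[[0,0,0],[0,0,0],[0,0,0],[0,0,6.92],[0,0,6.92],[0,0,6.92],[0,0,6.92],[0,0,6.92],[0,0,6.92],[0,0,6.92],[0,0,6.92],[0,0,6.92],[0,0,6.92],[0,0,6.92],[0,0,6.92],[0,0,6.92],[0,0,0],[0,0,0]]}' 0; python3 look.py w4
```

```text
t: 15.23
ee_pos: [523.1, 103.2, 236.8]
orientation: [-2.361, -2.07, 0.003]
ft_force: [-0.5, 0.0, 0.2]
width: 0.5
grasp_force: 0.0
15.2333 [523.1 103.2 236.8] yaw 82.48 tz [-0.002 -0.    -1.   ] q6 0.3035923865479248
[[ 9.91000e-01 -1.24000e-01 -4.30000e-02  5.34289e+02]
 [-1.31000e-01 -9.46000e-01 -2.97000e-01  1.85686e+02]
 [-4.00000e-03  3.01000e-01 -9.54000e-01  3.97930e+02]
 [ 0.00000e+00  0.00000e+00  0.00000e+00  1.00000e+00]]
```

View pics/w4.png

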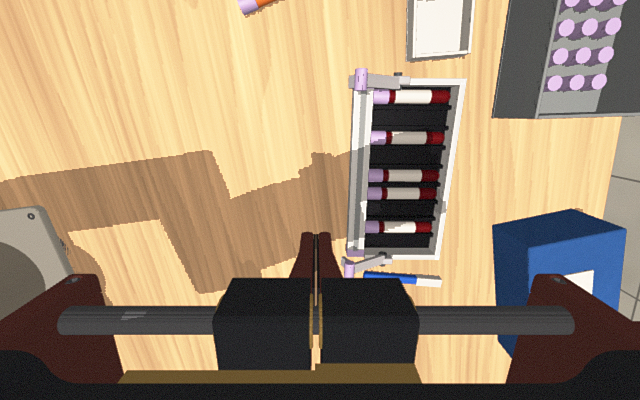

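The bar is flush from about (362,85) to (357,256), and the caps are all at its rear edge. Now to get the bar's ends and pad positions in numbers.

Run:
```python
from h import *
p,d,K,E=load("w4");C=cloud(d,K,E)
t=-.136;xh=np.array([np.cos(t),np.sin(t)]);yh=np.array([-xh[1],xh[0]])
m=(C[100:245,340:372,2]>8);pts=[(340+np.where(r)[0][0]-.5,100+i) for i,r in enumerate(m) if r.any()]
Q=ray(K,E,pts,20)[:,:2];f=np.polyfit(Q[:,1],Q[:,0],1);print("bar robot-side edge slope",f[0],"x@93",np.polyval(f,93),(Q[:,0]-np.polyval(f,Q[:,1])).std())
bk=[]
for y in range(105,240):
    x=np.where(C[y,425:485,2]>18)[0]
    if len(x): bk.append((425+x[-1]+.5,y))
B=ray(K,E,bk,28)[:,:2];g=np.polyfit(B[:,1],B[:,0],1)
print("back slope",g[0],"bar edge to back",(np.polyval(g,93)-np.polyval(f,93))*xh[0],"expect 137")
lf=[]
for x in range(415,458):
    y=np.where(C[68:110,x,2]>18)[0]
    if len(y): lf.append((x,68+y[0]-.5))
L=ray(K,E,lf,28)[:,:2];left=np.median(L@yh)
hsv=cv2.cvtColor(p,cv2.COLOR_RGB2HSV);lm=((hsv[...,0]>115)&(hsv[...,0]<165)&(hsv[...,1]>35)&(hsv[...,2]>70)).astype(np.uint8)
q=np.where(lm[240:262,350:362].any(1))[0]+240;print("rows",q)
zz=(C[240:275,350:356,2]);print(zz[:,3].round())
for v in (q.max()+.5,): print("bar right end y rel",ray(K,E,[(357,v)],20)[0,:2]@yh-(left-125))
for a,b in(((60,90),(350,370)),((255,282),(338,358))):
    s=np.s_[a[0]:a[1],b[0]:b[1]];k=(C[s][...,2]>55)&(lm[s]>0);w=np.median(C[s][k],0);print("pad",w.round(1),k.sum(),"y rel",w[:2]@yh-(left-125))
```

```text
bar robot-side edge slope 0.13538677979141886 x@93 567.2726170176944 0.9854190123278121
back slope 0.09794656394265999 bar edge to back 140.500980096083 expect 137
rows [250 251 252 253 254 255 256 261]
[19. 18. 20. 18. 20. 20. 18. 21. 19. 18. 20. 19. 19. 20. 19. 21. 21. -1.
 -1. -1. -1. 64. 68. 69. 73. 71. 71. 72. 71. 71. 73. 71. 70. 72. 70.]
bar right end y rel -132.84784027788635
pad [584.1 213.2  75.9] 194 y rel 117.61879523232182
pad [551.4 -15.8  71.6] 140 y rel -113.67792972234379
```

The right-end figure (-133) disagrees with the expected -124, so I'll cross-check it with the tray's right rim in the same view and the scene view.

Run:
```python
from h import *
t=-.136;xh=np.array([np.cos(t),np.sin(t)]);yh=np.array([-xh[1],xh[0]]);M=np.c_[xh,yh]
f0=np.array([594.7,93])
p,d,K,E=load("w4");C=cloud(d,K,E)
tr=lambda w:((np.atleast_2d(w)[:,:2]-f0)@M).round(1)
print("bar right end cols:",[ (u,240+np.where(C[240:261,u,2]>8)[0].max()) for u in (351,353,355,357,359,361)])
print("w4 bar right end",tr(ray(K,E,[(357,256.5)],20)),"cloud",tr(C[255,357]),C[255,357])
for u in (405,415,425,432,436):
    r=np.where(C[225:275,u,2]>18)[0];print("right rim",u,225+r.max(),tr(ray(K,E,[(u,225+r.max()+.5)],28)))
for u in (415,435,455):
    r=np.where(C[68:110,u,2]>18)[0];print("left rim",u,tr(ray(K,E,[(u,68+r[0]-.5)],28)))
p,d,K,E=load("scene3");C=cloud(d,K,E);hsv=cv2.cvtColor(p,cv2.COLOR_RGB2HSV)
T=C[...,:2]-f0;T=T@M
lm=(hsv[...,0]>115)&(hsv[...,0]<165)&(hsv[...,1]>30)&(hsv[...,2]>60)
for s in(1,-1):
    k=lm&(C[...,2]>2)&(C[...,2]<26)&(T[...,0]>-35)&(T[...,0]<5)&(s*T[...,1]>105)&(s*T[...,1]<150)
    top=k&(C[...,2]>16);v,u=np.where(k);print("scene end",s,k.sum(),"y pct",np.percentile(T[k][:,1],[2,50,98]).round(1),"top y",np.percentile(T[top][:,1],[2,50,98]).round(1),"px",u.min(),u.max(),v.min(),v.max())
k=(C[...,2]>24)&(C[...,2]<30)&(T[...,0]>30)&(T[...,0]<118)&(abs(T[...,1])<140);print("scene rim y",np.percentile(T[k][:,1],[1,99]).round(1),"x",np.percentile(T[k][:,0],[99]))
for n in("top3",):
    p,d,K,E=load(n);C=cloud(d,K,E);T=(C[...,:2]-f0)@M
    k=(C[...,2]>12)&(C[...,2]<24)&(T[...,0]>-28)&(T[...,0]<-4)&(T[...,1]<-90);print("top bar right end y",np.percentile(T[k][:,1],[1,50]).round(1))
    k=(C[...,2]>23)&(C[...,2]<30)&(T[...,0]>20)&(T[...,0]<118)&(abs(T[...,1])<140);print("top rim y",np.percentile(T[k][:,1],[1,99]).round(1))
```

```text
bar right end cols: [(351, np.int64(256)), (353, np.int64(256)), (355, np.int64(256)), (357, np.int64(256)), (359, np.int64(256)), (361, np.int64(260))]
w4 bar right end [[ -10.  -124.3]] cloud [[ -10.1 -121.9]] [568.16540958 -26.35810407  19.77205767]
right rim 405 259 [[  60.3 -124.4]]
right rim 415 259 [[  75.2 -124.3]]
right rim 425 263 [[  90.8 -130.9]]
right rim 432 259 [[ 100.4 -124.1]]
right rim 436 270 [[ 108.8 -142.7]]
left rim 415 [[ 47.3 124.9]]
left rim 435 [[ 71.7 125. ]]
left rim 455 [[ 96.  125.1]]
scene end 1 41 y pct [114.6 124.5 127.4] top y [115.1 122.2 126.5] px 352 359 251 258
scene end -1 13 y pct [-122.7 -119.6 -114.6] top y [-122.3 -119.1 -114.6] px 310 316 203 207
scene rim y [-123.   126.9] x [113.74600342]
top bar right end y [-315.5 -101.6]
top rim y [-125.3  123.6]
```

All views agree: the right end is at -124 mm, the rim at ±125 and the bar end level within about 1 mm. Step 1 is met with the keepers raised. Next I'll press the left keeper, at about (578,214).

```bash
python3 -m creep '{"delta_pos":[[0.0293,0.01,0],[0.0293,0.01,0],[0.0293,0.01,0],[0.0293,0.01,0],[0,0,0],[0,0,0.025],[0,0,0.025],[0,0,0.025],[0,0,0.025],[0,0,0.025],[0,0,0.018],[0,0,0],[0,0,0]],"twist":[[0,0,0],[0,0,0],[0,0,0],[0,0,0],[0,0,0],[0,0,0],[0,0,0],[0,0,0],[0,0,0],[0,0,0],[0,0,0],[0,0,0],[0,0,0]]}' 0
python3 -m creep '{"delta_pos":[[0,0,0.004],[0,0,0.004],[0,0,0.004],[0,0,0.004],[0,0,0.004],[0,0,0.004],[0,0,0.004],[0,0,0]],"twist":[[0,0,0],[0,0,0],[0,0,0],[0,0,0],[0,0,0],[0,0,0],[0,0,0],[0,0,0]]}'
```

```text
t: 16.37
ee_pos: [578.0, 213.3, 94.2]
orientation: [-2.364, -2.068, 0.004]
ft_force: [0.6, -1.1, 0.3]
width: 0.7
grasp_force: 0.0
t: 17.03
ee_pos: [577.3, 214.2, 66.4]
orientation: [-2.364, -2.067, 0.004]
ft_force: [0.5, 0.7, 0.3]
width: 0.7
grasp_force: 0.0
```

```bash
python3 -m creep '{"delta_pos":[[0,0,0.004],[0,0,0.004],[0,0,0.004],[0,0,0.004]],"twist":[[0,0,0],[0,0,0],[0,0,0],[0,0,0]]}'
python3 - <<'E'
from workcell import *
from h import *
p,d=get_image("scene");print(get_obs()['ft_force'])
cv2.imwrite("pics/s5.png",cv2.resize(p[170:290,265:395,::-1],(650,600),interpolation=cv2.INTER_CUBIC))
E
```

```text
t: 17.37
ee_pos: [579.0, 213.9, 50.8]
orientation: [-2.366, -2.066, 0.0]
ft_force: [-1.6, 0.6, 1.0]
width: 0.3
grasp_force: 0.8
[-0.59703264  0.08711986  0.46220148]
```

View pics/s5.png

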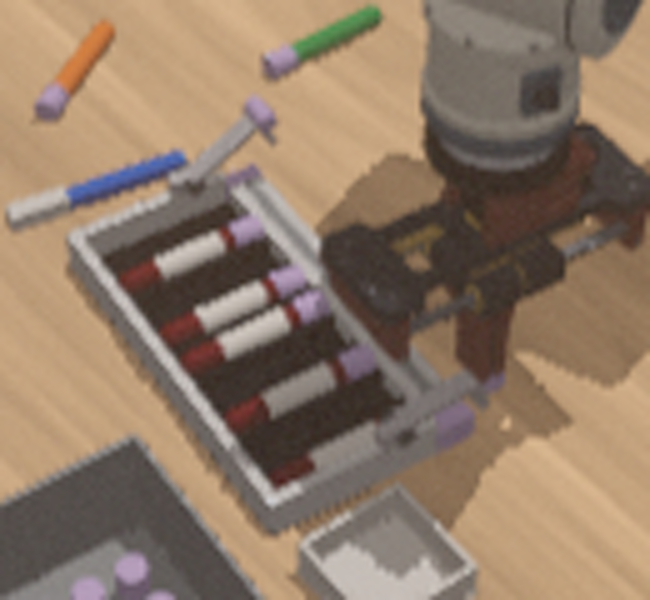

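The left keeper is being pressed down, with the finger on its pad at (480,380). I'll continue until the force rises.

```bash
python3 -m creep '{"delta_pos":[[0,0,0.003],[0,0,0.003],[0,0,0.002],[0,0,0]],"twist":[[0,0,0],[0,0,0],[0,0,0],[0,0,0]]}'
python3 -m creep '{"delta_pos":[[0,0,0.002],[0,0,0]],"twist":[[0,0,0],[0,0,0]]}'
```

```text
t: 17.75
ee_pos: [579.3, 214.0, 43.4]
orientation: [2.366, 2.067, 0.0]
ft_force: [-2.2, -0.5, 6.3]
width: 0.6
grasp_force: 3.3
t: 17.92
ee_pos: [579.5, 214.2, 42.6]
orientation: [2.366, 2.067, 0.001]
ft_force: [-5.4, -1.2, 15.1]
width: 0.3
grasp_force: 7.4
```

Left keeper at a hard stop at z≈43 with 15 N, so it is shut. Now the right one.

```bash
python3 -m creep '{"delta_pos":[[0,0,-0.02],[0,0,-0.025],[0,0,-0.02],[-0.0295,-0.0002,0],[-0.0295,-0.0002,0],[-0.0295,-0.0002,0],[-0.0295,-0.0002,0],[-0.0295,-0.0002,0],[-0.0295,-0.0002,0],[-0.0295,-0.0002,0],[-0.0295,-0.0002,0],[0,0,0],[0,0,0]],"twist":[[0,0,0],[0,0,0],[0,0,0],[0,0,0],[0,0,0],[0,0,0],[0,0,0],[0,0,0],[0,0,0],[0,0,0],[0,0,0],[0,0,0],[0,0,0]]}'
```

```text
t: 19.0
ee_pos: [545.8, -20.9, 106.2]
orientation: [2.369, 2.063, 0.001]
ft_force: [0.9, -0.0, -0.1]
width: 0.5
grasp_force: 0.0
```

```bash
python3 -m creep '{"delta_pos":[[0.001,0,0.02],[0,0,0.008],[0,0,0.004],[0,0,0.004],[0,0,0.004],[0,0,0.004],[0,0,0.004],[0,0,0.004],[0,0,0.004],[0,0,0]],"twist":[[0,0,0],[0,0,0],[0,0,0],[0,0,0],[0,0,0],[0,0,0],[0,0,0],[0,0,0],[0,0,0],[0,0,0]]}'
python3 -m creep '{"delta_pos":[[0,0,0.003],[0,0,0.003],[0,0,0.002],[0,0,0]],"twist":[[0,0,0],[0,0,0],[0,0,0],[0,0,0]]}'
python3 -m creep '{"delta_pos":[[0,0,0.002],[0,0,0]],"twist":[[0,0,0],[0,0,0]]}'
```

```text
t: 19.83
ee_pos: [545.9, -18.6, 49.5]
orientation: [2.366, 2.067, -0.0]
ft_force: [0.8, -0.5, 0.7]
width: 0.3
grasp_force: 0.0
t: 20.17
ee_pos: [545.9, -18.7, 43.4]
orientation: [-2.366, -2.067, 0.0]
ft_force: [-5.1, 1.2, 18.5]
width: 0.5
grasp_force: 8.4
t: 20.33
ee_pos: [545.9, -18.6, 42.7]
orientation: [-2.366, -2.067, -0.0]
ft_force: [-9.0, 0.7, 34.2]
width: 0.8
grasp_force: 16.2
```

Right keeper at a hard stop as well. I'll retract clear and verify.

```bash
python3 -m creep '{"delta_pos":[[0,0,-0.005],[0,0,-0.02],[0,0,-0.03],[0,0,-0.03],[0,0,-0.03],[0,0,-0.03],[0,0,-0.03],[-0.035,-0.01,0],[-0.035,-0.01,0],[-0.035,-0.01,0],[-0.035,-0.01,0],[-0.035,-0.01,0],[-0.035,-0.01,0],[-0.035,-0.01,0],[0,0,0],[0,0,0]],"twist":[[0,0,0],[0,0,0],[0,0,0],[0,0,0],[0,0,0],[0,0,0],[0,0,0],[0,0,0],[0,0,0],[0,0,0],[0,0,0],[0,0,0],[0,0,0],[0,0,0],[0,0,0],[0,0,0]]}'
python3 - <<'E'
from workcell import *
from h import *
t=-.136;xh=np.array([np.cos(t),np.sin(t)]);yh=np.array([-xh[1],xh[0]]);M=np.c_[xh,yh];f0=np.array([594.7,93])
a=[]
for n,(y,x) in {"top":(130,230),"scene":(180,265)}.items():
    p,d=get_image(n);c=camera_params(n);K,E=c['camera_matrix'],c['extrinsics'];C=cloud(d,K,E);T=(C[...,:2]-f0)@M
    a.append(p[y:y+100,x:x+130,::-1]);hsv=cv2.cvtColor(p,cv2.COLOR_RGB2HSV);lm=(hsv[...,0]>115)&(hsv[...,0]<165)&(hsv[...,1]>30)&(hsv[...,2]>60)
    for s in(1,-1):
        k=lm&(C[...,2]>28)&(T[...,0]>-55)&(T[...,0]<-10)&(abs(s*T[...,1]-118)<20);print(n,"pad",s,k.sum(),np.percentile(C[k][:,2],[50,95]).round(1),np.median(T[k],0).round(1))
    k=lm&(C[...,2]<30)&(abs(T[...,1])<105)&(abs(T[...,0])<40)&(C[...,2]>4)
    q,l,s,cc=cv2.connectedComponentsWithStats(k.astype(np.uint8));print([T[l==i].min(0).round(0).tolist() for i in range(1,q) if s[i,4]>8])
    if n=="top":
        k=(C[...,2]>12)&(C[...,2]<24)&(T[...,0]>-40)&(T[...,0]<-8)&(abs(T[...,1])<90);v,u=np.where(k);Q=(ray(K,E,np.c_[u,v],20)[:,:2]-f0)@M
        e=[(b,Q[(Q[:,1]>b)&(Q[:,1]<b+20),0].min().round(1)) for b in(-80,-40,0,40,70)];print("front face x",e)
cv2.imwrite("pics/end.png",cv2.resize(np.hstack(a),(800,308),interpolation=cv2.INTER_CUBIC));o=get_obs();print(o['t'],o['ft_force'])
E
```

```text
t: 21.67
ee_pos: [442.8, -253.6, 215.1]
orientation: [2.37, 2.062, 0.0]
ft_force: [-0.5, 0.6, -0.6]
width: 0.4
grasp_force: 0.0
top pad 1 28 [40.8 45.8] [-39.5 115.6]
top pad -1 27 [41.  44.1] [ -39. -118.]
[[-1.0, 94.0], [-1.0, 42.0], [-1.0, -9.0], [-1.0, -36.0], [-0.0, -88.0]]
front face x [(-80, np.float64(-26.1)), (-40, np.float64(-26.5)), (0, np.float64(-26.8)), (40, np.float64(-27.1)), (70, np.float64(-26.6))]
scene pad 1 24 [41.7 44.7] [-34.6 120.7]
scene pad -1 17 [41.5 45.2] [ -35.4 -113. ]
[[1.0, -90.0], [0.0, -40.0], [1.0, 40.0]]
21.7667 [ 0.6654752  -1.1416759  -0.43535621]
```

View pics/end.png

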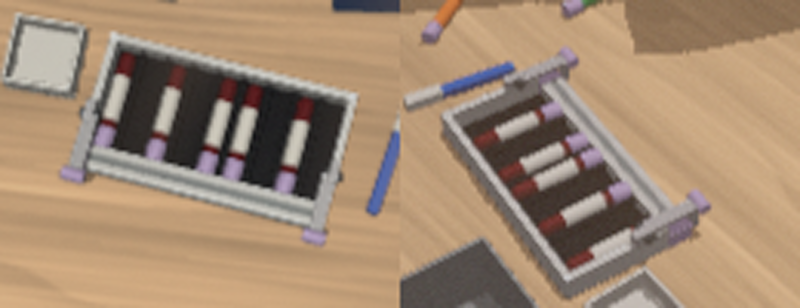

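The final views show both keepers level (pad tops ≈ 44 mm), the bar flush and level with the tray, all five caps at x≈0, and the dish and pen where they were. I'm handing in.

```bash
python3 -c "from workcell import *;print(close_job())"
```

```text
the job is handed in; nothing more can be done
None
```

I handed the job in at about 22 s of the 64 s allowed: the bar is flush and level with the tray, all five tubes are home, both keepers are shut and no bystander was touched, going by the final camera views; no verdict was returned.

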